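# Reset the tester under its push-latch cover

## Task

Two testers stand on the bench. On the one with the wide cover, press the push-latch cover in so that it pops open, press the round button under it fully down and let it come back up, then press the cover down again until it latches shut. Use the fingertips only, leave the other tester's narrow cover shut, and do not move or lift anything else on the bench.

Things in the scene. Friction and masses are not known exactly. Their poses are not given: they have to be found in the camera images.
- wide_tester: The tester to reset: grey box fixed to the table, 92 x 124 mm (x -44 to 48), case 53 high, with a grey push-latch cover on top, 100 mm wide. Origin: centre of the underside; z up, x from the front (sockets, vents) back to the hinge side, y to the left along the front. Cover: flat hood, top 77 mm above the table, from the hinge line at x = 28 mm to its free front edge at x = -24, 14 mm skirt.
- wide_tester_cover (a joint): Wide cover's angle (rad): 0 flush and latched, 1.45 fully open (front edge up and back), -0.15 pushed in to its stop. Push-push latch: from 0, pushed in past -0.10 and let go, it springs open within 1 s; from open, pushed down past -0.12 and let go, it returns to 0 and stays latched. Another full push pops it open again; a lesser push leaves it as it was. About 3 N at the ribs.
- wide_tester_press (a point): Point on top of the wide cover, on three small ribs, mid-width, 40 mm from the hinge line, 12 mm from the free edge; moves with the cover. z is the outward normal of the cover's top. Pushed in, the cover meets its stop here 6 mm below flush.
- wide_tester_hinge (a point): Middle of the wide cover's hinge line (fixed; y along it), 72 mm above the table. Fully open, the free edge stands 52 mm above it, the skirt there reaches 17 mm in front of it, the outer face (1 to 5 mm behind it) looks away from the robot, and a black latch tongue 23 mm wide (13 to 36 mm to the right of mid-width) sticks 33 mm out of the inner face toward the front.
- reset_top (a point): Centre of the top of the round black button under the wide cover, 20 mm across, facing up: 35 mm in front of the hinge line, 24 mm to the left of mid-width, 68.5 mm above the table when up. The plinth round it is 62 mm above the table.
- reset_button (a joint): Button travel (m): 0 = up, 0.005 = fully down (about 4 N); springs back.
- narrow_tester: The other tester, to be left shut: grey box fixed to the table, 92 x 84 mm, the same height and make as the wide one, but its cover is only 60 mm wide. Origin and axes as for the wide one.
- narrow_tester_cover (a joint): Narrow cover's angle (rad), same kind of push-push latch: 0 flush and latched, positive open, negative pushed in. Must stay at 0.
- solder_reel: Bystander, loose: reel of solder standing on its flange, 54 mm across, 47 high, between the two testers. Origin: centre of its underside.
- tweezers: Bystander, loose: steel tweezers lying flat, 122 mm long, behind the left tester. Origin: centre of its underside.
- board: Bystander, loose: small circuit board with parts on it, 34 x 75 x 16 mm, on the left. Origin: centre of its underside.
- screw_tin: Bystander, loose: open round tin of screws, 70 mm across, 27 high, between the two testers. Origin: centre of its underside.
- multimeter: Bystander, loose: hand multimeter lying flat, 135 x 70 x 44 mm, behind the right tester. Origin: centre of its underside.
- flux_bottle: Bystander, loose: small dropper bottle, 32 mm across, 81 high, behind the left tester. Origin: centre of its underside.
- screwdriver: Bystander, loose: screwdriver lying flat, 171 mm long, at the far right. Origin: centre of its underside.
- tape_roll: Bystander, loose: roll of tape lying flat, 72 mm across, 19 high, behind the left tester. Origin: centre of its underside.

How it is judged:
On the way, in this order (a step that is already met when the one before it is completed fails the run):
1. the wide cover has popped open and the button is still up (value of joint wide_tester_cover above 1 rad and value of joint reset_button below 0.001 m), for 0.1 s.
2. the button is pressed fully down with the cover open (value of joint reset_button above 0.0042 m and value of joint wide_tester_cover above 0.8 rad), for 0.04 s.
3. the button is up again, the cover still open (value of joint reset_button below 0.001 m and value of joint wide_tester_cover above 0.5 rad), for 0.04 s.
At the end, for the whole second after the job is handed in: The wide cover is flush and stays latched by itself (within 0.03 rad of 0), the button is up (under 1 mm), the narrow cover is shut (within 0.05 rad) and every bystander is within 30 mm of where it stood (value of joint wide_tester_cover between -0.03 and 0.03 rad and velocity of joint wide_tester_cover below 0.1 rad/s and value of joint reset_button below 0.001 m and value of joint narrow_tester_cover between -0.05 and 0.05 rad and distance of each of solder_reel, tweezers, board, screw_tin, multimeter, flux_bottle, screwdriver, tape_roll from where it was at the start of the episode below 0.03 m); the robot touches nothing.
It fails at once if the narrow cover is pressed in or opened (more than 0.05 rad) (value of joint narrow_tester_cover above 0.05 rad or value of joint narrow_tester_cover below -0.05 rad).
It fails at once if a bystander is moved or lifted by more than 30 mm (distance of any of solder_reel, tweezers, board, screw_tin, multimeter, flux_bottle, screwdriver, tape_roll from where it was at the start of the episode above 0.03 m).
It also fails if it takes over 42 s, if anything falls off the work surface, if the arm or the gripper's body presses on something with over 40 N, if the wrist force passes 120 N, or if a joint passes its speed limit or range.

## Robot

A 7-joint arm with a two-finger parallel gripper is mounted at the origin on a cart in front of the work surface, level with it; the furniture and walls round the work are solid. World frame = base frame: x ahead of the robot, y to its left, z up, the work surface at z = 0. Lengths are in m, angles in rad, forces in N, time in s.
With the tool pointing down it reaches from about 0.35 to 0.9 m from the base axis. Payload 8.1 kg.
Tool frame: the origin (TCP) lies midway between the tips of the shut fingers; the grasp point (between the pads) lies arm.grasp_offset behind it (arm.grasp_offset is the distance from the TCP to the grasp point, in m); z points along the fingers, y is the line along which they close (so a half turn about z gives the same grasp; the last joint's range is limited). The gripper opens to 92 mm and grips with 3 to 60 N. Pads are 19 mm wide; open, the fingers measure 130 mm over their backs; the gripper's body (75 mm by 190 mm) begins 47 mm behind the grasp point.
Start: joints at [-1.431, 0.434, 0.025, 1.573, -0.012, 1.134, -0.075], TCP at [0.15, 0.607, 0.227] pointing down, gripper open.
Joint ranges: [-2.62, 2.62], [-0.44, 2.09], [-1.27, 1.32], [0.08, 2.57], [-1.32, 4.46], [0.12, 2], [-2.74, 2.74]. Speed limits (rad/s): [2.22, 2.22, 3.01, 3.01, 3.14, 3.14, 3.14].

## Interface

Orientations are given as a rotation vector (axis times angle).
In Python, from cell import observe, imaging, arm gives the robot as it stands.
- The arm moves only by the tool apply_moves, never from a script. Its argument "commands" is a list of rows, each a list of 5 numbers: the opening in per cent of the stroke, from 0 (shut) to 100 (fully open), then the shift along the world's x, y, z in units of 0.06 m (1.0 is 0.06 m), then the turn about the world's z in units of 0.5 rad (1.0 is 0.5 rad). A call has 1 to 12 rows; each row shifts and turns the commanded pose from where the row before left it; what a row does not reach is not made up. A row lasts 1/8 s, in which the tool goes at most 62.5 mm and 10.7 degrees, less where a joint would pass 70% of its speed; a pose out of reach is approached as far as the arm can. A call with a number of a shift or a turn outside -1 to 1 is refused whole. A call with a gripper value outside its range is refused whole. The fingers move at their own pace and stop on an object; "newtons" is the grip in N (left out, the last holds). Time passes only in rows, so rows that do not move let the fingers close. It gives the time, the measured TCP pose, the force, the opening and the grip force at its end, in the units of the state.
- observe(): the state, without advancing time (a new reading comes with each control period).
- imaging.get_image(name): name is "scene" or "top" or "wrist"; returns (picture, depth): 480x640x3 uint8, red, green, blue; 480x640 float32, m along the optical axis (not along the pixel's ray), 0 where there is no reading.
- imaging.camera_params(name): a dict with "camera_matrix" (3x3 intrinsics, pixels), "origin" and "rotation" of the camera in the world; the wrist camera has in their place "tool_from_camera" (4x4, takes a point from camera to tool coordinates, whose origin is the TCP and whose axes are the flange's). Camera axes: x right, y up, looking along -z (the intrinsics and any distortion apply to the point x, -y, -z); pixel columns grow to the right and rows downward; lengths in m; the calibration is good to about 2 mm. A picture is of the moment at which its call begins: read the wrist's pose just before it. camera_params takes no time and is no camera call.
- arm.sign_off(): hands the job in; it is judged then, once.
The state is a dict: "clock": time; "joints": joint angles; "dq": joint speeds; "joint_efforts": joint torques, N m; "position": TCP position; "ee_rot": TCP orientation; "force": force on the tool from outside, world axes, zero at the start; "ft_torque": the same for the moment, N m; "width": opening from 0.0 (shut) to 1.0 (fully open); "gripper_force": force on a finger pad.
Only numpy, scipy, OpenCV 4.12 (cv2) and the standard library are available. Lean on these libraries where they do the work, as an engineer would, in place of code of your own. Each camera call takes 0.05 s, during which the arm holds its last target. There are 200 camera calls.

## Working session

There is one attempt and no reset: what is moved stays moved. The work goes in short steps, Python scripts to look and compute and a tool call to move; the robot and the scene stay as the last step left them, time stands still between calls to the robot, and variables do not carry over. Pictures are saved under pics/ and viewed, at most 10 in all, crops included, and the job is handed in when it is done.

Besides the shell and the picture viewer there is one more tool, called after "Request:" as name(argument=value, ...), one argument or row to a line, values as JSON. apply_moves: Moves the arm, as the interface text tells. Its arguments: {"type":"object","properties":{"commands":{"type":"array"},"newtons":{"type":"number"}},"required":["commands"]}

```bash
mkdir -p pics
cat > h.py <<'E'
import numpy as np, cv2
from cell import observe, imaging, arm
def world(name, pic, d):
    p=imaging.camera_params(name); K=np.array(p["camera_matrix"])
    v,u=np.mgrid[0:480,0:640]
    c=np.stack([(u-K[0,2])/K[0,0]*d, -(v-K[1,2])/K[1,1]*d, -d],-1)
    if "origin" in p: return c@np.array(p["rotation"]).T+np.array(p["origin"])
E
python3 - <<'E'
from h import *
for n in ("top","scene"):
    p,d=imaging.get_image(n); cv2.imwrite(f"pics/{n}0.png",p[...,::-1]); np.save(f"{n}0.npy",world(n,p,d)); print({k:np.round(v,3).tolist() if not isinstance(v,str) else v for k,v in imaging.camera_params(n).items()})
s=observe(); print(s["clock"],s["position"],s["ee_rot"],s["width"],arm.grasp_offset)
E
```

```text
Traceback (most recent call last):
  File "h.py", line 7, in world
    if "origin" in p: return c@np.array(p["rotation"]).T+np.array(p["origin"])
                             ~~~~~~~~~~~~~~~~~~~~~~~~~~~^~~~~~~~~~~~~~~~~~~~~~
ValueError: operands could not be broadcast together with shapes (480,640) (3,)
```

View pics/top0.png

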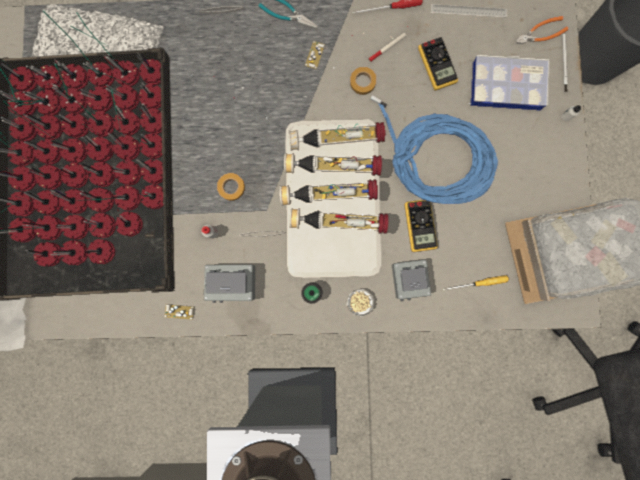

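The top view shows the wide tester at about pixel (230,282) and the narrow one at (412,279). The reel is at (312,292) and the tin at (360,301).

Run:
```python
from cell import imaging
for n in ("top","scene","wrist"): print(imaging.camera_params(n))
```

```text
{'camera_matrix': array([[445.2383293 ,   0.        , 321.76275191],
       [  0.        , 445.2383293 , 240.53327298],
       [  0.        ,   0.        ,   1.        ]]), 'origin': array([ 0.53010448, -0.17777811,  1.18595516]), 'rotation': array([ 0.08697698, -0.05184923, -1.59495553])}
{'camera_matrix': array([[444.46544251,   0.        , 314.029403  ],
       [  0.        , 444.46544251, 242.73633686],
       [  0.        ,   0.        ,   1.        ]]), 'origin': array([0.17346959, 0.46760446, 0.92726343]), 'rotation': array([ 0.30270172, -0.92817685, -2.40583467])}
{'camera_matrix': array([[361.19522943,   0.        , 322.85724993],
       [  0.        , 361.19522943, 240.09432234],
       [  0.        ,   0.        ,   1.        ]]), 'tool_from_camera': array([[-6.44325900e-04,  9.64195204e-01,  2.65192747e-01,
         7.25046306e-02],
       [ 9.99999766e-01,  6.82581348e-04, -5.20976307e-05,
         4.88792417e-04],
       [-2.31247909e-04,  2.65192651e-01, -9.64195418e-01,
        -1.58500241e-01],
       [ 0.00000000e+00,  0.00000000e+00,  0.00000000e+00,
         1.00000000e+00]])}
```

```bash
cat > h.py <<'E'
import numpy as np, cv2
from scipy.spatial.transform import Rotation as R
from cell import observe, imaging, arm
def look(name, f):
    """Take a picture, save it, return it with per-pixel world points."""
    s=observe(); p=imaging.camera_params(name); K=p["camera_matrix"]
    pic,d=imaging.get_image(name); cv2.imwrite(f"pics/{f}.png",pic[...,::-1])
    v,u=np.mgrid[0:480,0:640]
    c=np.stack([(u-K[0,2])/K[0,0]*d, -(v-K[1,2])/K[1,1]*d, -d],-1)
    if name=="wrist":
        T=p["tool_from_camera"]; w=(c@T[:3,:3].T+T[:3,3])@R.from_rotvec(s["ee_rot"]).as_matrix().T+s["position"]
    else: w=c@R.from_rotvec(p["rotation"]).as_matrix().T+p["origin"]
    w[d<=0]=np.nan
    np.save(f"{f}.npy",w); return pic,w
E
python3 - <<'E'
from h import *
s=observe(); print(s["clock"],s["position"],s["ee_rot"],s["width"],arm.grasp_offset)
p,w=look("top","top1"); q,ws=look("scene","scene1")
for (u,v) in [(230,282),(412,279),(312,292),(360,301),(207,231),(180,311)]: print(u,v,w[v,u].round(3))
for lo,hi in (((180,255),(280,312))),((380,255),(445,310)):
    c=w[lo[1]:hi[1],lo[0]:hi[0]].reshape(-1,3)
    for a,b in ((.068,.09),(.045,.09)):
        m=c[(c[:,2]>a)&(c[:,2]<b)]; r=cv2.minAreaRect(m[:,:2].astype(np.float32)); print(len(m),m[:,2].mean().round(4),r)
E
```

```text
0.05 [0.15020222 0.60616653 0.22596838] [-3.80579308e-01 -3.11840524e+00  2.42836945e-03] 1.001701383738971 0.0188
230 282 [0.531 0.076 0.079]
412 279 [ 0.527 -0.374  0.079]
312 292 [ 0.5   -0.126  0.05 ]
360 301 [ 0.473 -0.249  0.016]
207 231 [0.661 0.137 0.067]
180 311 [0.458 0.223 0.016]
862 0.0779 ((0.5334764719009399, 0.08890773355960846), (0.1006319522857666, 0.05491405725479126), 88.57872772216797)
1748 0.0656 ((0.5296230316162109, 0.08850060403347015), (0.12426616251468658, 0.08917166292667389), 88.67474365234375)
544 0.078 ((0.5302534103393555, -0.3785138726234436), (0.05747753009200096, 0.060853227972984314), 4.927577972412109)
1221 0.0644 ((0.5271533131599426, -0.3786301910877228), (0.0922972708940506, 0.08470809459686279), 5.6578288078308105)
```

View pics/scene1.png

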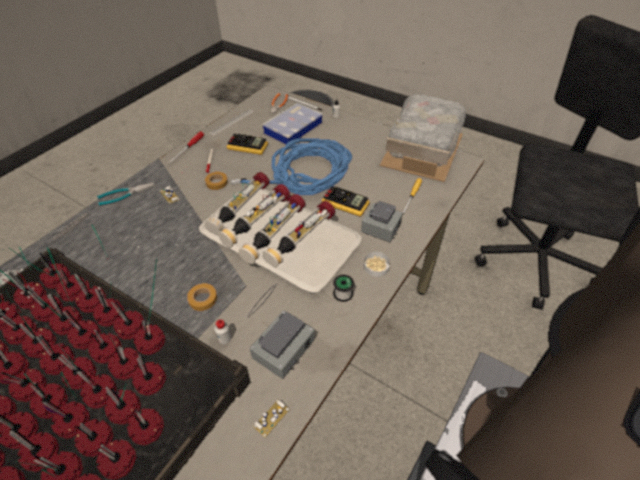

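Wide tester origin is about (0.530, 0.0885) with yaw about -1.4°. The heights and sizes match what was given. I'll move to a viewpoint in front of it, closing the fingers on the way.

Request:
apply_moves(
  commands=[
    [0,0.45,-0.72,0,0.036],
    [0,0.45,-0.72,0,0.036],
    [0,0.45,-0.72,0,0.036],
    [0,0.45,-0.72,0,0.036],
    [0,0.45,-0.72,0,0.036],
    [0,0.45,-0.72,0,0.036],
    [0,0.45,-0.72,0,0.036],
    [0,0.45,-0.72,0,0.036],
    [0,0.45,-0.72,0,0.036],
    [0,0.45,-0.72,0,0.036],
    [0,0.45,-0.72,0,0.036],
    [0,0.45,-0.72,-0.3,0.036],
  ],
)

```text
clock: 1.65
position: [0.4758, 0.0871, 0.2095]
ee_rot: [0.041, 3.139, 0.002]
force: [0.8, 1.1, -0.0]
width: 0.004
gripper_force: 0.0
```

Run:
```python
from h import *
p,w=look("wrist","wr1")
s=observe(); print(s["clock"],s["position"],s["dq"].round(3),R.from_rotvec(s["ee_rot"]).as_matrix().round(3).tolist(),s["width"],s["force"])
c=w.reshape(-1,3); c=c[(abs(c[:,0]-.53)<.08)&(abs(c[:,1]-.089)<.085)]
for a,b in ((.07,.09),(.045,.09)):
    m=c[(c[:,2]>a)&(c[:,2]<b)]; print(len(m),np.median(m[:,2]).round(4),cv2.minAreaRect(m[:,:2].astype(np.float32)),np.percentile(m,[.5,99.5],axis=0).round(4).tolist())
```

```text
1.7 [0.47744067 0.07995753 0.20717507] [-0.048 -0.029 -0.025  0.032  0.037  0.055 -0.211] [[-1.0, 0.032, 0.002], [0.032, 0.999, -0.003], [-0.002, -0.003, -1.0]] 0.004587916725684809 [ 2.32746634 -7.15568287 -0.47351151]
2451 0.078 ((0.5122098922729492, 0.08974277973175049), (0.09981535375118256, 0.019291194155812263), 88.20934295654297) [[0.502, 0.0405, 0.0705], [0.5222, 0.1392, 0.0798]]
6722 0.0542 ((0.5073966979980469, 0.08991572260856628), (0.12413372099399567, 0.04933604598045349), 88.11058044433594) [[0.4823, 0.0289, 0.0461], [0.5296, 0.1507, 0.0796]]
```

View pics/wr1.png

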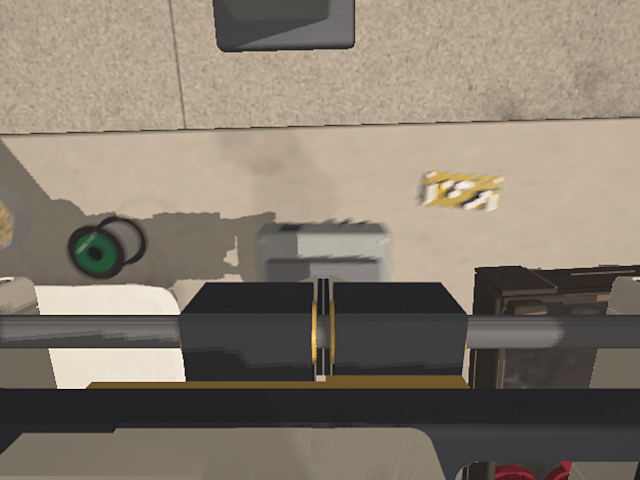

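The wrist view shows the cover's front edge near (322,262), with the rest hidden by the fingers. The front edge lies at x≈0.503 and mid-width at y≈0.090, so the press point is at about (0.516, 0.090). I'll move to just above it.

Request:
apply_moves(
  commands=[
    [0,0.35,0.0,-0.6,0],
    [0,0.35,0.0,-0.6,0],
    [0,0,0,-0.55,0],
    [0,0,0,0,0],
    [0,0,0,0,0],
  ],
)

```text
clock: 2.33
position: [0.5166, 0.0884, 0.1047]
ee_rot: [0.042, 3.141, 0.0]
force: [0.4, 0.0, 0.2]
width: 0.006
gripper_force: 0.0
```

Request:
apply_moves(
  commands=[
    [0,0,0.02,-0.3,0],
    [0,0,0,-0.13,0],
    [0,0,0,0,0],
  ],
)

```text
clock: 2.7
position: [0.5164, 0.0896, 0.0785]
ee_rot: [0.042, 3.141, 0.0]
force: [-0.1, 0.3, 0.3]
width: 0.007
gripper_force: 0.0
```

Request:
apply_moves(
  commands=[
    [0,0,0,-0.05,0],
    [0,0,0,0,0],
  ],
)

```text
clock: 2.95
position: [0.5166, 0.0896, 0.0754]
ee_rot: [0.042, 3.14, 0.001]
force: [-0.1, 0.1, 3.3]
width: 0.003
gripper_force: 1.3
```

Request:
apply_moves(
  commands=[
    [0,0,0,-0.06,0],
    [0,0,0,-0.05,0],
    [0,0,0,0,0],
  ],
)

```text
clock: 3.32
position: [0.5169, 0.0897, 0.0713]
ee_rot: [0.043, 3.14, 0.003]
force: [-13.9, -1.6, 45.6]
width: 0.002
gripper_force: 23.3
```

Request:
apply_moves(
  commands=[
    [0,-0.3,0,0.8,0],
    [0,-0.7,0,0.7,0],
    [0,-0.3,0,0.3,0],
    [0,0,0,0,0],
    [0,0,0,0,0],
    [0,0,0,0,0],
    [0,0,0,0,0],
    [0,0,0,0,0],
  ],
)

```text
clock: 4.32
position: [0.4384, 0.0893, 0.1759]
ee_rot: [-0.043, -3.141, 0.001]
force: [0.4, -1.3, 0.1]
width: 0.006
gripper_force: 0.0
```

Run:
```python
from h import *
p,w=look("wrist","wr2"); s=observe(); print(s["clock"],s["position"],s["force"])
cv2.imwrite("pics/wr2c.png",cv2.resize(p[150:330,200:440,::-1],None,fx=3,fy=3))
p,w2=look("scene","sc2"); cv2.imwrite("pics/sc2c.png",cv2.resize(p[280:400,220:360,::-1],None,fx=4,fy=4))
for ww in (w,w2):
    c=ww.reshape(-1,3); c=c[(abs(c[:,0]-.53)<.06)&(abs(c[:,1]-.089)<.065)&(c[:,2]>.05)&(c[:,2]<.13)]
    print(np.histogram(c[:,2],np.arange(.05,.135,.004)))
    b=c[(c[:,2]>.065)&(c[:,2]<.0725)&(c[:,0]<.54)&(c[:,1]>.09)]; print(len(b),b.mean(0) if len(b) else 0, b.min(0) if len(b) else 0,b.max(0) if len(b) else 0)
```

```text
4.375 [0.43832939 0.08933644 0.17601563] [0.37413057 0.56540762 0.4370614 ]
(array([41,  8,  5, 27,  0,  0, 16, 11,  0,  0,  0,  0,  0,  0,  0,  0,  0,
        0,  0,  0,  0]), array([0.05 , 0.054, 0.058, 0.062, 0.066, 0.07 , 0.074, 0.078, 0.082,
       0.086, 0.09 , 0.094, 0.098, 0.102, 0.106, 0.11 , 0.114, 0.118,
       0.122, 0.126, 0.13 , 0.134]))
0 0 0 0
(array([473, 149, 145, 110,  54,  10,   2,   2,   7,   4,   7,  18,   3,
         7,   5,   8,   8,  54, 119,   5,   0]), array([0.05 , 0.054, 0.058, 0.062, 0.066, 0.07 , 0.074, 0.078, 0.082,
       0.086, 0.09 , 0.094, 0.098, 0.102, 0.106, 0.11 , 0.114, 0.118,
       0.122, 0.126, 0.13 , 0.134]))
66 [0.52061965 0.11297104 0.06812914] [0.50816595 0.10329727 0.06505644] [0.53562917 0.12606876 0.07110849]
```

View pics/wr2c.png

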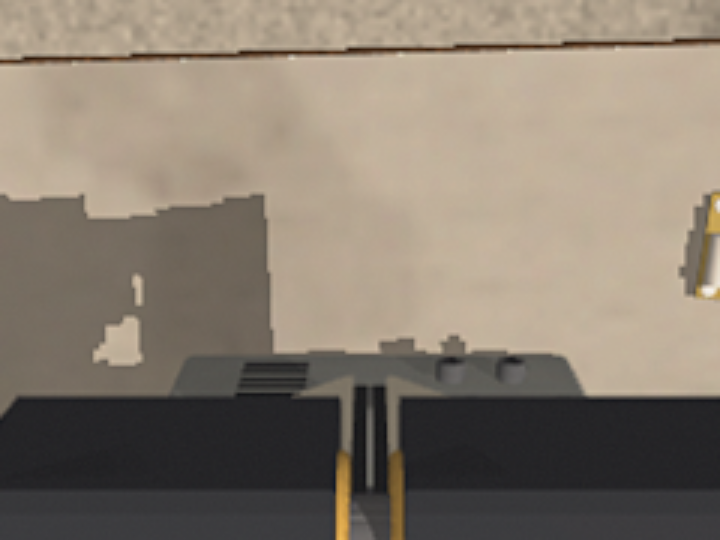

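View pics/sc2c.png

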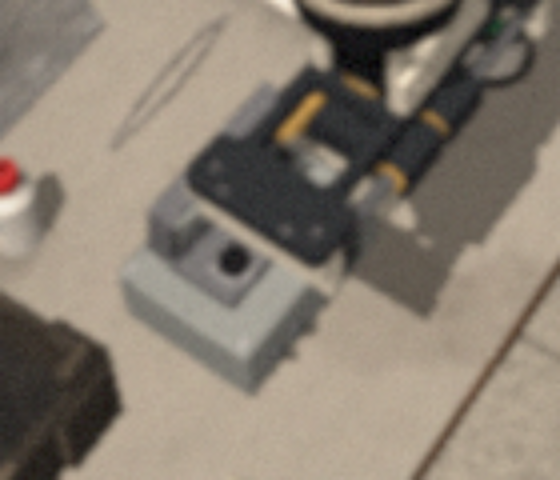

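The scene crop shows the cover standing open and the black button at crop (235,258), which gives about (0.5206, 0.113, 0.068) as expected. Next I'll move above the button and press it.

Request:
apply_moves(
  commands=[
    [0,0.66,0.2,0,0],
    [0,0.65,0.2,-0.2,0],
    [0,0,0,-0.6,0],
    [0,0,0,-0.6,0],
    [0,0,0,-0.2,0],
    [0,0,0,0,0],
    [0,0,0,0,0],
  ],
)

```text
clock: 5.3
position: [0.5178, 0.1137, 0.0816]
ee_rot: [0.042, 3.139, 0.001]
force: [0.8, 0.6, -0.6]
width: 0.004
gripper_force: 0.0
```

Request:
apply_moves(
  commands=[
    [0,0,0,-0.1,0],
    [0,0,0,0,0],
  ],
)

```text
clock: 5.55
position: [0.5169, 0.1136, 0.0745]
ee_rot: [0.042, 3.141, 0.0]
force: [-1.1, -0.3, 0.2]
width: 0.003
gripper_force: 0.0
```

Request:
apply_moves(
  commands=[
    [0,0,0,-0.1,0],
    [0,0,0,-0.08,0],
    [0,0,0,-0.02,0],
    [0,0,0,0,0],
  ],
)

```text
clock: 6.05
position: [0.5173, 0.1136, 0.0637]
ee_rot: [0.043, 3.14, 0.002]
force: [-5.5, -0.5, 24.0]
width: 0.003
gripper_force: 11.9
```

The button is bottomed at 24 N and z 0.0637. I'll lift clear, cross above the cover's edge (0.124), and stop behind it.

Request:
apply_moves(
  commands=[
    [0,0,0,0.8,0],
    [0,0,0,0.8,0],
    [0,0,0,0,0],
    [0,0.5,-0.2,0,0],
    [0,0.5,-0.2,0,0],
    [0,0.25,0,0,0],
    [0,0,0,0,0],
    [0,0,0,0,0],
  ],
)

```text
clock: 7.05
position: [0.5906, 0.0901, 0.1577]
ee_rot: [-0.041, -3.14, -0.0]
force: [-0.4, 0.7, -0.2]
width: 0.004
gripper_force: 0.0
```

Run:
```python
from h import *
p,w=look("scene","sc3"); cv2.imwrite("pics/sc3c.png",cv2.resize(p[270:390,220:360,::-1],None,fx=4,fy=4))
p,w2=look("wrist","wr3")
s=observe(); print(s["position"],s["force"])
for w in (w,w2):
    c=w.reshape(-1,3); c=c[(abs(c[:,0]-.545)<.03)&(abs(c[:,1]-.089)<.06)&(c[:,2]>.09)&(c[:,2]<.13)]
    print(len(c)); 
    if len(c): print(np.percentile(c,[2,25,50,75,98],axis=0).round(4))
```

```text
[0.59085962 0.09007363 0.15817749] [ 0.11971805 -0.54466501  0.42837461]
497
[[0.5217 0.0395 0.0936]
 [0.5397 0.0624 0.1088]
 [0.5443 0.0742 0.1218]
 [0.5491 0.1127 0.1233]
 [0.5549 0.1372 0.1257]]
6901
[[0.5215 0.0419 0.0964]
 [0.5393 0.0624 0.1224]
 [0.544  0.0769 0.1235]
 [0.5489 0.1077 0.1242]
 [0.5539 0.1361 0.1253]]
```

View pics/sc3c.png

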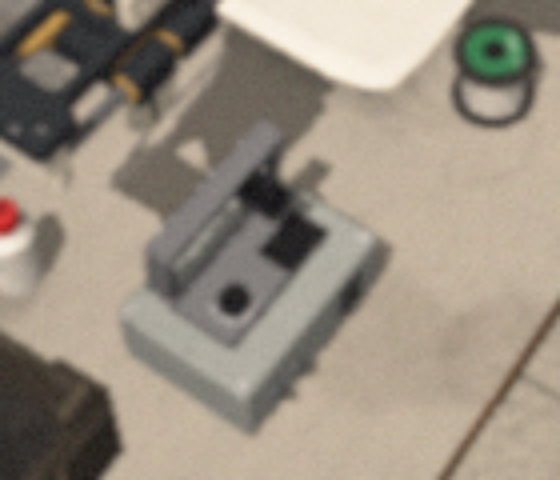

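View pics/wr3.png

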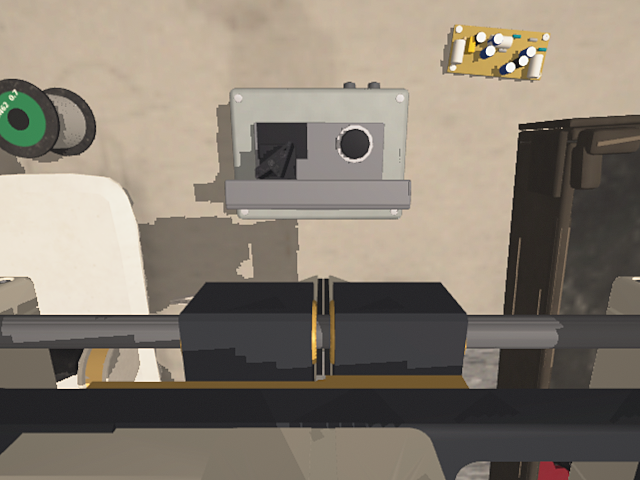

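The cover stands open, its free edge at wrist pixels (318,195), spanning x 0.537–0.555 at z 0.124, so the hinge is at x≈0.5545. The button is up at (354,143) and the fingers are clear behind the cover. I'll lower behind it and begin the closing push.

Request:
apply_moves(
  commands=[
    [0,0,0,-0.4,0],
    [0,0,0,-0.4,0],
    [0,-0.2,0,0,0],
    [0,-0.17,0,0,0],
    [0,0,0,0,0],
  ],
)

```text
clock: 7.78
position: [0.5691, 0.0898, 0.1115]
ee_rot: [0.042, 3.14, 0.001]
force: [0.6, -0.2, -0.3]
width: 0.007
gripper_force: 0.0
```

Request:
apply_moves(
  commands=[
    [0,-0.12,0,0,0],
    [0,-0.12,0,0,0],
    [0,-0.09,0,-0.03,0],
    [0,-0.09,0,-0.04,0],
    [0,0,0,0,0],
  ],
)

```text
clock: 8.4
position: [0.5437, 0.0895, 0.1058]
ee_rot: [-0.042, -3.14, 0.0]
force: [0.6, 1.0, -0.5]
width: 0.005
gripper_force: 0.5
```

Request:
apply_moves(
  commands=[
    [0,-0.09,0,-0.05,0],
    [0,-0.09,0,-0.06,0],
    [0,-0.08,0,-0.08,0],
    [0,-0.08,0,-0.08,0],
    [0,0,0,0,0],
  ],
)

```text
clock: 9.02
position: [0.5231, 0.0894, 0.0895]
ee_rot: [-0.042, -3.14, 0.0]
force: [1.5, 0.4, 2.1]
width: 0.004
gripper_force: 0.8
```

Run:
```python
from h import *
p,w=look("scene","sc4"); cv2.imwrite("pics/sc4c.png",cv2.resize(p[270:390,220:360,::-1],None,fx=4,fy=4))
s=observe(); print(s["position"],s["force"])
```

```text
[0.52334753 0.08938221 0.08964379] [0.86448871 0.27228863 2.58819182]
```

View pics/sc4c.png

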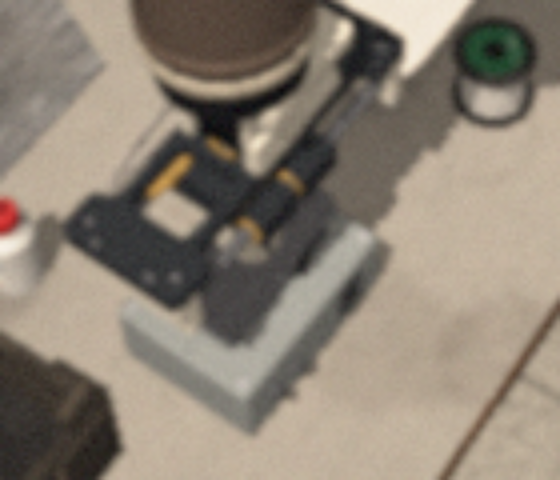

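The crop shows the cover tipped down over the button (around (235,300)), under the fingers. I'll finish with the press to the stop.

Request:
apply_moves(
  commands=[
    [0,-0.06,0,-0.1,0],
    [0,-0.06,0,-0.1,0],
    [0,0,0,-0.07,0],
    [0,0,0,-0.06,0],
    [0,0,0,-0.01,0],
    [0,0,0,0,0],
  ],
)

```text
clock: 9.82
position: [0.5173, 0.0896, 0.0716]
ee_rot: [0.043, 3.14, 0.002]
force: [-8.6, -1.3, 36.1]
width: 0.005
gripper_force: 18.3
```

At the stop, as in the first press (z 0.0716, 36 N). I'll release and check.

Request:
apply_moves(
  commands=[
    [0,0,0,0.6,0],
    [0,-0.4,0,0.8,0],
    [0,-0.8,0,0.6,0],
    [0,-0.6,0,0,0],
    [0,0,0,0,0],
    [0,0,0,0,0],
    [0,0,0,0,0],
    [0,0,0,0,0],
    [0,0,0,0,0],
  ],
)

```text
clock: 10.95
position: [0.4091, 0.0893, 0.1893]
ee_rot: [-0.043, -3.141, 0.001]
force: [-0.1, -0.8, -0.5]
width: 0.004
gripper_force: 0.0
```

Run:
```python
from h import *
p,w=look("scene","sc5"); cv2.imwrite("pics/sc5c.png",cv2.resize(p[220:420,200:440,::-1],None,fx=3,fy=3))
s=observe(); print(s["clock"],s["position"],s["force"],abs(s["dq"]).max())
c=w.reshape(-1,3); c=c[(abs(c[:,0]-.53)<.04)&(abs(c[:,1]-.089)<.055)&(c[:,2]>.06)&(c[:,2]<.14)]
print(len(c),np.percentile(c,[2,25,50,75,98],axis=0).round(4))
t=c[c[:,2]>.072]; print(np.linalg.lstsq(np.c_[t,][:,[0,1]]-[.53,.09],t[:,2]-.077,rcond=None)[0])
```

```text
11.0 [0.4090478  0.08936852 0.18934044] [-0.59927692 -0.36835849  0.02302874] 0.005490646676540009
690 [[0.5044 0.0403 0.0654]
 [0.5176 0.0947 0.0753]
 [0.5352 0.1111 0.0768]
 [0.5473 0.1265 0.078 ]
 [0.5584 0.1378 0.08  ]]
[-0.00907963 -0.00145787]
```

View pics/sc5c.png

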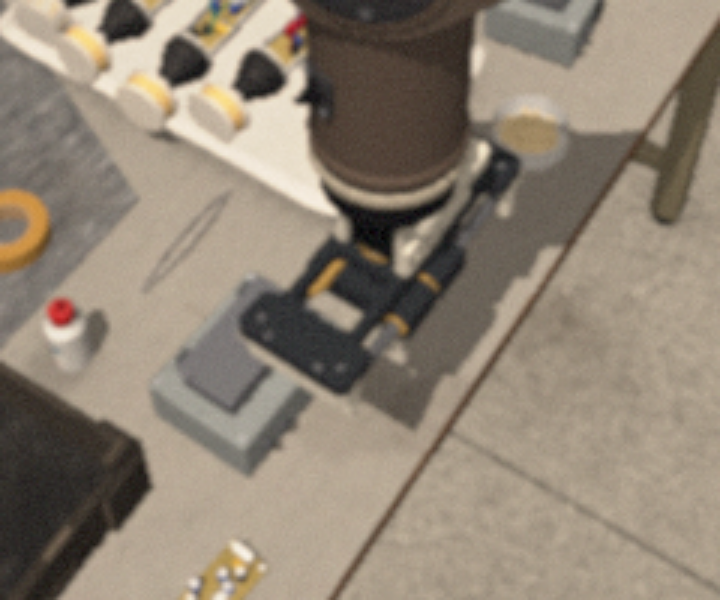

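The crop shows the cover lying flush at about (230,355). Its top measures 77 mm with a slope near zero (-0.009 rad), the arm is clear, and the bystanders in view look undisturbed.

```bash
python3 -c "
from cell import arm; print(arm.sign_off())"
```

```text
the job is handed in; nothing more can be done
None
```

I popped the wide cover open, pressed the button fully down and let it come back up, then latched the cover flush again. The job was handed in at about 11 s with the narrow tester and loose items untouched; no verdict came back.

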